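Load the tube pieces into their weld fixture seats

ROBOT

A 6-joint arm with a two-finger parallel gripper is mounted at the origin on the work surface. World frame = base frame: x ahead of the robot, y to its left, z up, the work surface at z = 0. Lengths are in m, angles in rad, forces in N, time in s.
With the tool pointing down it reaches from about 0.3 to 0.875 m from the base axis. Payload 6.4 kg.
Tool frame: the origin (TCP) lies midway between the tips of the shut fingers; the grasp point (between the pads) lies 19 mm behind it; z points along the fingers, y is the line along which they close (so a half turn about z gives the same grasp; the last joint's range is limited). The gripper opens to 85 mm and grips with 20 to 120 N. Pads are 22 mm wide; open, the fingers measure 114 mm over their backs; the gripper's body (76 mm by 85 mm) begins 54 mm behind the grasp point. The pads swing forward as they close: fully open they stand 13 mm farther back than shut.
Start: joints at [1.116, 0.181, 1.607, -0, 1.354, -0.206], TCP at [0.142, 0.557, 0.231] pointing down, gripper open.
Joint ranges: [-2.99, 2.99], [-0.89, 2.07], [0.3, 2.58], [-1.14, 4.28], [0, 2.63], [-3.12, 3.12]. Speed limits (rad/s): [2.57, 2.57, 3.01, 3.14, 3.14, 3.14].

INTERFACE

Orientations are given as a 3x3 rotation matrix whose columns are the frame's x, y, z axes.
In Python, from plant import arm, eyes gives the robot as it stands.
- The arm moves only by the tool jog_arm, never from a script. Its argument "plan" is a list of rows, each an object with "linear": the shift along the world's x, y, z scaled (see below), a list of three; "roll": the turn about the world's z scaled (see below); "gripper": the opening, from -1 (shut) to 1 (fully open). A call has 1 to 12 rows; each row is the pose to reach, as a shift and turn from the pose commanded when the call began, turning the shorter way round; what a row does not reach only later rows make up. The controller multiplies each number of a shift by 40 cm and each number of a turn by pi rad. A row lasts 1/10 s, in which the tool goes at most 50 mm and 8.59 degrees, less where a joint would pass 70% of its speed; a pose out of reach is approached as far as the arm can. A call with a number of a shift or a turn outside -1 to 1 is refused whole. A call with a gripper value outside its range is refused whole. The fingers move at their own pace and stop on an object; "squeeze" is the grip in N (left out, the last holds). Time passes only in rows, so rows that repeat a pose let the fingers close. It gives the time, the measured TCP pose, the force, the opening and the grip force at its end, in the units of the state.
- arm.observe(): the state, without advancing time (a new reading comes with each control period).
- eyes.get_image(name): name is "scene" or "top"; returns the picture (400x640x3 uint8, red, green, blue); there is no depth.
- eyes.camera_info(name): a dict with "intrinsics" (3x3 intrinsics, pixels), "D" ([k1, k2, p1, p2, k3] as OpenCV has them; the pictures are not rectified), "extrinsics" (4x4, takes a point from world to camera coordinates). Camera axes: x right, y up, looking along -z (the intrinsics and any distortion apply to the point x, -y, -z); pixel columns grow to the right and rows downward; lengths in m; the calibration is good to about 2 mm. A picture is of the moment at which its call begins. camera_info takes no time and is no camera call.
- arm.hand_in(): hands the job in; it is judged then, once.
Trained networks look in the newest picture that a camera, given by its name, has taken for a name from the list of things; names that differ only in an ending like _2 or _b are one class to them, and where a whole thing is asked for, a point or a joint stands for the part that bears it (a point fixed in the world has none). Each returns a list of dicts, best first, with "conf" (0 to 1); they miss things now and then, are a little off and sometimes report something else, mostly with a low value. They report only what shows in the picture. A call takes as long as a camera call. They do not tell look-alikes from the thing itself.
- eyes.boxes_of(thing, camera): "xyz" ([x, y, z] in m, in the coordinates of the camera as it stood for that picture, good to about 4 mm: the middle of the surface that is visible of it).
- eyes.cut_out(thing, camera): "region" (400x640 bool, what is visible of it).
The state is a dict: "time_s": time; "q": joint angles; "joint_velocities": joint speeds; "effort": joint torques, N m; "ee_pos": TCP position; "ee_rot": TCP orientation; "wrist_force": force on the tool from outside, world axes, zero at the start; "wrist_torque": the same for the moment, N m; "gripper_width": finger opening in m; "gripper_force": force on a finger pad.
Only numpy, scipy, OpenCV 4.12 (cv2) and the standard library are available. Lean on these libraries where they do the work, as an engineer would, in place of code of your own. Each camera call takes 0.05 s, during which the arm holds its last target. There are 200 camera calls.

TASK

Get the four cut steel tube pieces ready for tack welding: stand each one in the fixture plate whose raised lip matches its shape and size (square, rectangular, wide round, thin round), upright and flat on the plate inside the lip. Let go of everything when you are done.

Things in the scene. Friction and masses are not known exactly. Their poses are not given: they have to be found in the camera images.
- square_tube: Cut piece of square tube, 40 x 40 mm outside. Bare steel, open at both ends, standing upright, 60 mm tall, 4 mm wall, about 0.27 kg. Origin: centre of its lower end; z up along the tube, x and y square to its sides. Pieces, plates, a brown grinding disc and a wooden block (35 mm high) start mixed in two rows, centres at least 120 mm apart.
- flat_tube: Cut piece of rectangular tube, 60 x 30 mm outside. Bare steel, open at both ends, standing upright, 60 mm tall, 4 mm wall, about 0.31 kg. Origin: centre of its lower end; z up along the tube, x along the 60 mm side, y along the 30 mm side.
- wide_pipe: Cut piece of wide round pipe, 50 mm outside diameter. Bare steel, open at both ends, standing upright, 60 mm tall, 4 mm wall, about 0.27 kg. Origin: centre of its lower end; z up along the tube.
- thin_pipe: Cut piece of thin round pipe, 28 mm outside diameter. Bare steel, open at both ends, standing upright, 60 mm tall, 4 mm wall, about 0.14 kg. Origin: centre of its lower end; z up along the tube.
- square_seat: Seat for the square tube. Dark steel plate 90 x 90 x 6 mm fixed to the bench; on it a bright lip, 5 mm thick, its top 16 mm above the bench, round a square opening 56 x 56 mm, 8 mm clear all round the square tube. The floor inside is 6 mm above the bench. Origin: centre of the plate's underside, at bench height; z up, x and y square to the opening's sides.
- flat_seat: Seat for the rectangular tube. Dark steel plate 90 x 90 x 6 mm fixed to the bench; on it a bright lip, 5 mm thick, its top 16 mm above the bench, round a rectangular opening 76 x 46 mm, 8 mm clear all round the rectangular tube. The floor inside is 6 mm above the bench. Origin: centre of the plate's underside, at bench height; z up, x along the opening's 76 mm side.
- wide_seat: Seat for the wide round pipe. Dark steel plate 90 x 90 x 6 mm fixed to the bench; on it a bright lip, 5 mm thick, its top 16 mm above the bench, round a round opening 66 mm across, 8 mm clear all round the wide pipe. The floor inside is 6 mm above the bench. Origin: centre of the plate's underside, at bench height; z up.
- thin_seat: Seat for the thin round pipe. Dark steel plate 90 x 90 x 6 mm fixed to the bench; on it a bright lip, 5 mm thick, its top 16 mm above the bench, round a round opening 44 mm across, 8 mm clear all round the thin pipe. The floor inside is 6 mm above the bench. Origin: centre of the plate's underside, at bench height; z up.
Mind the look-alikes: they are no part of the job. Leave any purple look-alike of the flat_tube alone.

How it is judged:
By the outcome, as a careful person would: the job done as asked, in the order asked, and still so for the second after the job is handed in, with the robot touching nothing.
It also fails if it takes over 115 s, if anything falls off the work surface, if the arm or the gripper's body presses on something with over 40 N, if the wrist force passes 120 N, or if a joint passes its speed limit or range.

## Working session

There is one attempt and no reset: what is moved stays moved. The work goes in short steps, Python scripts to look and compute and a tool call to move; the robot and the scene stay as the last step left them, time stands still between calls to the robot, and variables do not carry over. Pictures are saved under pics/ and viewed, at most 14 in all, crops included, and the job is handed in when it is done.

Besides the shell and the picture viewer there is one more tool, called after ">>>" as name(argument=value, ...), one argument or row to a line, values as JSON. jog_arm: Moves the arm, as the interface text tells. Shifts and turns lie within -1 to 1; 1 stands for 40 cm of shift or pi rad of turn. Its arguments: {"type":"object","properties":{"plan":{"type":"array"},"squeeze":{"type":"number"}},"required":["plan"]}

```bash
mkdir -p pics; ls; cat > h.py <<'E'
import numpy as np, cv2
from plant import arm, eyes
def cam(n):
    c=eyes.camera_info(n); return np.array(c["intrinsics"],float),np.array(c["D"],float),np.array(c["extrinsics"],float)
def ray(n,uv):
    K,D,T=cam(n); p=cv2.undistortPoints(np.array([[uv]],float),K,D)[0,0]
    d=T[:3,:3].T@np.array([p[0],-p[1],-1.]); o=-T[:3,:3].T@T[:3,3]; return o,d
def atz(n,uv,z):
    o,d=ray(n,uv); return o+d*(z-o[2])/d[2]
def toworld(n,x):
    T=cam(n)[2]; return T[:3,:3].T@(np.array(x)-T[:3,3])
def proj(n,P):
    K,D,T=cam(n); p=np.atleast_2d(P)@T[:3,:3].T+T[:3,3]; p=p*[1,-1,-1]
    return cv2.projectPoints(p,np.zeros(3),np.zeros(3),K,D)[0][:,0]
def tri(a,ua,b,ub):
    o1,d1=ray(a,ua);o2,d2=ray(b,ub); A=np.stack([d1,-d2],1); s=np.linalg.lstsq(A,o2-o1,rcond=None)[0]
    p,q=o1+d1*s[0],o2+d2*s[1]; return (p+q)/2,np.linalg.norm(p-q)
names="square_tube flat_tube wide_pipe thin_pipe square_seat flat_seat wide_seat thin_seat".split()
E
python3 - <<'E'
from h import *
for n in("top","scene"):
    cv2.imwrite(f"pics/{n}0.png",eyes.get_image(n)[:,:,::-1])
    K,D,T=cam(n); print(n,K.round(1).tolist(),D.round(3),(-T[:3,:3].T@T[:3,3]).round(3))
    for t in names:
        for r in eyes.boxes_of(t,n): print(n,t,round(r["conf"],2),toworld(n,r["xyz"]).round(3),proj(n,toworld(n,r["xyz"]))[0].round())
E
```

```text
pics
top [[482.0, 0.0, 319.1], [0.0, 482.0, 201.9], [0.0, 0.0, 1.0]] [-0.044  0.     0.     0.     0.   ] [ 0.353 -0.006  1.051]
top square_tube 0.76 [ 0.426 -0.334  0.044] [485. 234.]
top square_tube 0.16 [ 0.591 -0.165  0.01 ] [398. 162.]
top flat_tube 0.83 [0.441 0.324 0.039] [172. 235.]
top flat_tube 0.57 [0.345 0.302 0.046] [181. 280.]
top wide_pipe 0.53 [0.443 0.155 0.053] [251. 231.]
top thin_pipe 0.43 [ 0.429 -0.011  0.062] [330. 236.]
top square_seat 0.84 [ 0.591 -0.164  0.009] [398. 163.]
top flat_seat 0.94 [ 0.457 -0.156  0.005] [397. 223.]
top wide_seat 0.74 [0.617 0.307 0.007] [186. 157.]
top thin_seat 0.94 [ 0.618 -0.327  0.006] [470. 149.]
top thin_seat 0.25 [ 0.458 -0.156  0.005] [397. 223.]
scene [[369.5, 0.0, 316.2], [0.0, 369.5, 199.9], [0.0, 0.0, 1.0]] [0.015 0.    0.    0.    0.   ] [0.94  0.036 0.789]
scene square_tube 0.86 [ 0.428 -0.331  0.038] [184. 175.]
scene flat_tube 0.83 [0.357 0.305 0.045] [440. 160.]
scene flat_tube 0.67 [0.455 0.322 0.04 ] [452. 194.]
scene wide_pipe 0.97 [0.449 0.154 0.036] [380. 190.]
scene thin_pipe 0.54 [0.46  0.322 0.041] [452. 196.]
scene thin_pipe 0.53 [ 0.438 -0.018  0.047] [309. 181.]
scene square_seat 0.68 [ 0.6   -0.165  0.007] [241. 246.]
scene flat_seat 0.94 [ 0.461 -0.162  0.009] [252. 195.]
scene wide_seat 0.58 [0.615 0.302 0.007] [448. 262.]
scene thin_seat 0.79 [ 0.619 -0.33   0.006] [169. 251.]
```

View pics/top0.png

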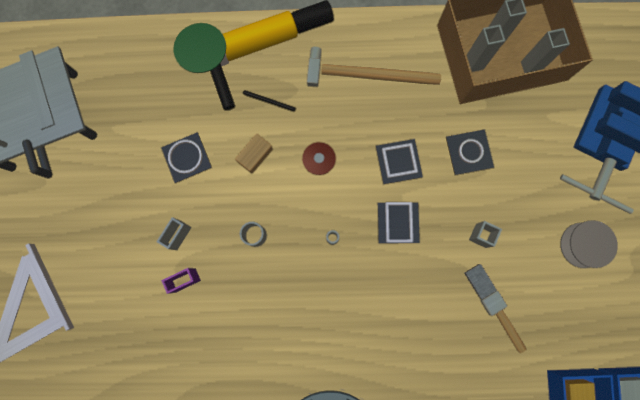

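View pics/scene0.png

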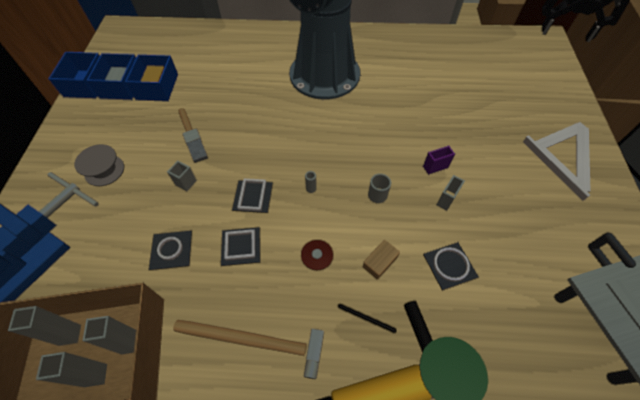

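Top view: steel flat tube at about (173,234), purple look-alike at (181,280). Wide pipe is at (253,234), thin pipe at (332,237) and square tube at (485,234). Seats: wide (186,157), square (399,161), thin (470,151), flat (398,222). There are two candidates for flat_tube: bare steel at (173,234), which fits, and purple at (181,280), which must be left alone. Next I'll fit the outlines in both views and make the confirming crop.

```bash
cat > fit.py <<'E'
from h import *
from scipy.optimize import minimize
S=8
def shape(t):
    if t.endswith("seat"): return (.09,.09)
    return {"square_tube":(.04,.04),"flat_tube":(.06,.03),"wide_pipe":.05,"thin_pipe":.028}[t]
def outline(t,x,y,a,z0,z1):
    s=shape(t)
    if np.ndim(s)==0:
        k=np.linspace(0,2*np.pi,40,False); P=np.c_[np.cos(k),np.sin(k)]*s/2
    else: P=np.array([[1,1],[1,-1],[-1,-1],[-1,1]])*np.array(s)/2
    c,d=np.cos(a),np.sin(a); P=P@np.array([[c,d],[-d,c]])+[x,y]
    return np.r_[np.c_[P,np.full(len(P),z0)],np.c_[P,np.full(len(P),z1)]]
def mask(t,n,near):
    best=None
    for r in eyes.cut_out(t,n):
        v,u=np.nonzero(r["region"])
        if len(u)<20: continue
        d=np.hypot(u.mean()-near[0],v.mean()-near[1])
        if d<25 and best is None: best=r["region"]
    return best
def fit(t,masks,x0,free_h=True,z0=0.):
    data=[]
    for n,m in masks.items():
        v,u=np.nonzero(m); o=np.array([u.min()-12,v.min()-12]); w=np.array([u.max()+12,v.max()+12])-o
        c=np.array(m[o[1]:o[1]+w[1],o[0]:o[0]+w[0]],np.uint8)
        h=cv2.convexHull(np.argwhere(c)[:,::-1].astype(np.int32)); c=cv2.fillConvexPoly(np.zeros_like(c),h,1)
        data.append((n,o,cv2.resize(c,None,fx=S,fy=S,interpolation=cv2.INTER_NEAREST)))
    h0=.006 if t.endswith("seat") else .06
    def cost(p,each=False):
        P=outline(t,p[0],p[1],p[2],z0,z0+(p[3] if free_h else h0)); r=[]
        for n,o,c in data:
            q=((proj(n,P)-o+.5)*S).astype(np.float32)
            im=cv2.fillConvexPoly(np.zeros_like(c),cv2.convexHull(q).round().astype(np.int32),1)
            r.append(1-(im&c).sum()/max(1,(im|c).sum()))
        return r if each else sum(r)
    best=None
    for a in np.arange(0,np.pi,np.pi/8):
        p0=np.array([*x0,a,h0]); sim=np.vstack([p0]+[p0+d for d in np.diag([.006,.006,.2,.01])])
        r=minimize(cost,p0,method="Nelder-Mead",options=dict(initial_simplex=sim,maxiter=250,xatol=1e-4,fatol=1e-4))
        if best is None or r.fun<best.fun: best=r
    return best.x,np.round(cost(best.x,True),3)
X0={"square_tube":(.426,-.334),"flat_tube":(.45,.323),"wide_pipe":(.446,.155),"thin_pipe":(.435,-.014),"square_seat":(.593,-.165),"flat_seat":(.458,-.157),"wide_seat":(.616,.305),"thin_seat":(.618,-.328)}
E
python3 - <<'E'
from fit import *
im=eyes.get_image("top"); eyes.get_image("scene")
cv2.imwrite("pics/crop.png",cv2.resize(im[120:310,130:530,::-1],None,fx=2,fy=2,interpolation=cv2.INTER_CUBIC))
for t,x in X0.items():
    h=.003 if "seat" in t else .03
    ms={}
    for n in("top","scene"):
        m=mask(t,n,proj(n,[[*x,h]])[0])
        if m is not None: ms[n]=m
    p,c=fit(t,ms,x); print(t,list(ms),p[:2].round(4),"yaw",np.degrees(p[2]).round(1),"h",p[3].round(4),c)
    for n in ms: print("   ",n,fit(t,{n:ms[n]},x,False)[0][:3].round(4))
E
```

```text
square_tube ['top', 'scene'] [ 0.4268 -0.3385] yaw 63.0 h 0.0625 [0.09  0.098]
    top [ 0.4262 -0.337  -0.4743]Traceback (most recent call last):
  File "<stdin>", line 11, in <module>
  File "fit.py", line 40, in fit
    r=minimize(cost,p0,method="Nelder-Mead",options=dict(initial_simplex=sim,maxiter=250,xatol=1e-4,fatol=1e-4))
    res = _minimize_neldermead(fun, x0, args, callback, bounds=bounds,
                               **options)
    fxcc = func(xcc)
    fx = function(np.copy(x), *(wrapper_args + args))
  File "fit.py", line 33, in cost
    q=((proj(n,P)-o+.5)*S).astype(np.float32)
        ~~~~^^^^^
  File "h.py", line 13, in proj
    K,D,T=cam(n); p=np.atleast_2d(P)@T[:3,:3].T+T[:3,3]; p=p*[1,-1,-1]
          ~~~^^^
  File "h.py", line 4, in cam
    c=eyes.camera_info(n); return np.array(c["intrinsics"],float),np.array(c["D"],float),np.array(c["extrinsics"],float)
ValueError: time passes only in moves, steps and waits
```

View pics/crop.png

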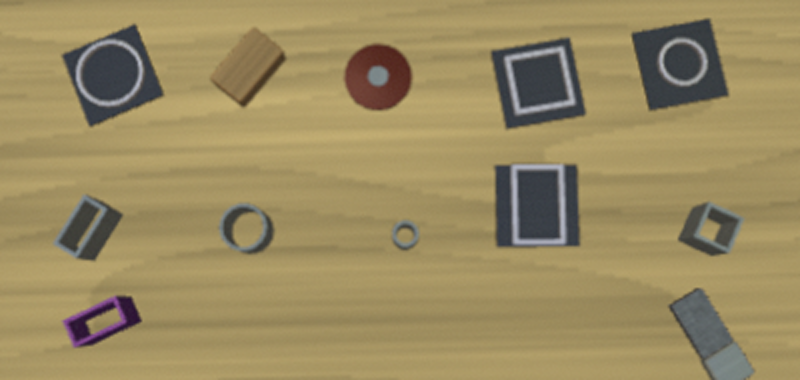

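The enlarged crop settles it: the bare-steel flat tube is at crop (90,228), full image (175,234), and the purple one at crop (102,321) stays put. The flat seat's long side runs along world x. I'll cache the calibration and finish the fits.

```bash
sed -i 's/^def cam(n)/import functools\n@functools.cache\ndef cam(n)/' h.py
python3 - <<'E'
from fit import *
eyes.get_image("top"); eyes.get_image("scene")
allm={}
for t,x in X0.items():
    h=.003 if "seat" in t else .03
    allm[t]={n:m for n in("top","scene") if (m:=mask(t,n,proj(n,[[*x,h]])[0])) is not None}
np.savez("m.npz",**{t+"__"+n:m for t in allm for n,m in allm[t].items()})
for t,x in X0.items():
    ms=allm[t]
    p,c=fit(t,ms,x); print(t,list(ms),p[:2].round(4),"yaw",np.degrees(p[2]).round(1),"h",p[3].round(4),c,{n:int(m.sum()) for n,m in ms.items()})
    for n in ms:
        p,c=fit(t,{n:ms[n]},x,False); print("   ",n,p[:2].round(4),np.degrees(p[2]).round(1),c)
s=arm.observe(); print(s["time_s"],s["ee_pos"],s["ee_rot"])
E
```

```text
square_tube ['top', 'scene'] [ 0.4269 -0.3375] yaw 62.9 h 0.0627 [0.064 0.098] {'top': 511, 'scene': 580}
    top [ 0.4265 -0.3371] 61.7 [0.051]
    scene [ 0.4248 -0.3413] -24.6 [0.081]
flat_tube ['top'] [0.444  0.3231] yaw 147.5 h 0.0641 [0.044] {'top': 667}
    top [0.4441 0.3237] -32.3 [0.05]
wide_pipe ['top', 'scene'] [0.4392 0.1525] yaw 10.1 h 0.0609 [0.042 0.08 ] {'top': 342, 'scene': 532}
    top [0.4396 0.153 ] 41.7 [0.038]
    scene [0.4383 0.1519] 26.8 [0.067]
thin_pipe ['top', 'scene'] [ 0.4282 -0.0159] yaw 12.6 h 0.0621 [0.11  0.093] {'top': 109, 'scene': 246}
    top [ 0.4283 -0.0167] 18.8 [0.097]
    scene [ 0.427  -0.0157] 20.4 [0.091]
square_seat ['top', 'scene'] [ 0.5956 -0.1676] yaw 8.2 h 0.0073 [0.04  0.037] {'top': 1595, 'scene': 1429}
    top [ 0.5957 -0.1673] 99.1 [0.038]
    scene [ 0.5956 -0.1681] 8.3 [0.037]
flat_seat ['top', 'scene'] [ 0.4599 -0.1586] yaw 88.8 h 0.0149 [0.025 0.085] {'top': 1714, 'scene': 1132}
    top [ 0.4608 -0.1595] -0.6 [0.027]
    scene [ 0.4562 -0.1603] -1.1 [0.073]
wide_seat ['top', 'scene'] [0.6179 0.3105] yaw 111.6 h -0.0106 [0.047 0.059] {'top': 1532, 'scene': 1657}
    top [0.6167 0.3087] 22.6 [0.038]
    scene [0.6198 0.3071] 22.0 [0.057]
thin_seat ['top', 'scene'] [ 0.6133 -0.3279] yaw 9.7 h 0.0082 [0.059 0.053] {'top': 1593, 'scene': 1506}
    top [ 0.6125 -0.3266] 99.0 [0.041]
    scene [ 0.6143 -0.3292] 9.8 [0.049]
2.0 [0.14157458 0.55732657 0.23129093] [[-9.69223078e-01  2.46184127e-01  1.90892630e-07]
 [ 2.46184127e-01  9.69223078e-01  2.02774538e-07]
 [-1.35097670e-07  2.43528497e-07 -1.00000000e+00]]
```

```bash
python3 - <<'E'
from fit import *
t="flat_tube"
for k in range(3):
    eyes.get_image("scene"); rs=eyes.cut_out(t,"scene")
    for r in rs:
        v,u=np.nonzero(r["region"]); print(r["conf"],len(u),u.mean().round(),v.mean().round())
    m=[r["region"] for r in rs if r["region"].sum()>20 and np.nonzero(r["region"])[0].mean()>178]
    if m:
        T=np.load("m.npz")[t+"__top"]
        for ms in ({"top":T,"scene":m[0]},{"scene":m[0]}):
            p,c=fit(t,ms,X0[t],len(ms)>1); print(p[:2].round(4),np.degrees(p[2]).round(1),p[3].round(4),c)
        break
E
```

```text
0.66 573 438.0 160.0
0.57 1471 241.0 246.0
0.56 457 450.0 191.0
0.43 1565 450.0 266.0
[0.444  0.3231] 147.5 0.0641 [0.044 1.   ]
[0.45  0.323] 0.0 0.06 [1.]
```

>>> jog_arm(
  plan=[
    {"linear": [0.2, -0.15, -0.05], "roll": -0.05, "gripper": 1},
    {"linear": [0.4, -0.3, -0.1], "roll": -0.1, "gripper": 1},
    {"linear": [0.756, -0.584, -0.25], "roll": -0.1, "gripper": 1},
    {"linear": [0.756, -0.584, -0.25], "roll": -0.1, "gripper": 1},
    {"linear": [0.756, -0.584, -0.25], "roll": -0.1, "gripper": 1},
    {"linear": [0.756, -0.584, -0.25], "roll": -0.1, "gripper": 1},
    {"linear": [0.756, -0.584, -0.25], "roll": -0.1, "gripper": 1},
    {"linear": [0.756, -0.584, -0.25], "roll": -0.1, "gripper": 1},
  ],
  squeeze=60,
)

```text
time_s: 2.9
ee_pos: [0.4456, 0.3221, 0.1309]
ee_rot: [[-0.845, 0.534, 0.0], [0.534, 0.845, 0.0], [-0.0, 0.0, -1.0]]
wrist_force: [0.3, 0.9, 1.0]
gripper_width: 0.0852
gripper_force: 0.0
```

```bash
python3 - <<'E'
from fit import *
q=proj("scene",outline("flat_tube",.444,.3235,np.radians(-32.4),0,.06)); print((q.min(0)+q.max(0))/2)
v,u=np.nonzero(np.load("m.npz")["flat_tube__top"])
print(tri("top",(u.mean(),v.mean()),"scene",(450,191)), proj("top",[.444,.3235,.03]),u.mean(),v.mean())
E
```

```text
[450.6866639  192.59359162]
(array([0.44276282, 0.32200574, 0.03600382]), np.float64(0.001928106323213543)) [[174.00497333 233.55371018]] 173.32533733133434 233.85457271364317
```

>>> jog_arm(
  plan=[
    {"linear": [0, 0, -0.12], "roll": 0, "gripper": 1},
    {"linear": [0, 0, -0.22], "roll": 0, "gripper": 1},
    {"linear": [0, 0, -0.272], "roll": 0, "gripper": 1},
    {"linear": [0, 0, -0.272], "roll": 0, "gripper": 1},
    {"linear": [0, 0, -0.272], "roll": 0, "gripper": -1},
    {"linear": [0, 0, -0.272], "roll": 0, "gripper": -1},
    {"linear": [0, 0, -0.272], "roll": 0, "gripper": -1},
    {"linear": [0, 0, -0.272], "roll": 0, "gripper": -1},
    {"linear": [0, 0, -0.272], "roll": 0, "gripper": -1},
    {"linear": [0, 0, -0.272], "roll": 0, "gripper": -1},
    {"linear": [0, 0, -0.272], "roll": 0, "gripper": -1},
  ],
)

```text
time_s: 4.0
ee_pos: [0.445, 0.3243, 0.0241]
ee_rot: [[-0.846, 0.533, 0.002], [0.533, 0.846, 0.001], [-0.001, 0.002, -1.0]]
wrist_force: [-1.1, -0.3, 6.9]
gripper_width: 0.029
gripper_force: 60.4
```

>>> jog_arm(
  plan=[
    {"linear": [0, 0, 0.1], "roll": 0, "gripper": -1},
    {"linear": [0, 0, 0.22], "roll": 0, "gripper": -1},
    {"linear": [0, -0.1, 0.28], "roll": 0.04, "gripper": -1},
    {"linear": [0.01, -0.22, 0.28], "roll": 0.08, "gripper": -1},
    {"linear": [0.02, -0.34, 0.28], "roll": 0.12, "gripper": -1},
    {"linear": [0.03, -0.46, 0.28], "roll": 0.16, "gripper": -1},
    {"linear": [0.04, -0.58, 0.28], "roll": 0.174, "gripper": -1},
    {"linear": [0.04, -0.7, 0.28], "roll": 0.174, "gripper": -1},
    {"linear": [0.04, -0.82, 0.28], "roll": 0.174, "gripper": -1},
    {"linear": [0.04, -0.92, 0.28], "roll": 0.174, "gripper": -1},
    {"linear": [0.04, -1, 0.28], "roll": 0.174, "gripper": -1},
    {"linear": [0.04, -1, 0.28], "roll": 0.174, "gripper": -1},
  ],
)

```text
time_s: 5.2
ee_pos: [0.4601, -0.0799, 0.1349]
ee_rot: [[-1.0, 0.021, 0.001], [0.021, 1.0, -0.002], [-0.001, -0.002, -1.0]]
wrist_force: [0.4, 1.4, -2.9]
gripper_width: 0.0295
gripper_force: 60.8
```

>>> jog_arm(
  plan=[
    {"linear": [0, -0.1, 0], "roll": 0, "gripper": -1},
    {"linear": [0, -0.206, 0], "roll": 0, "gripper": -1},
    {"linear": [0, -0.206, 0], "roll": 0, "gripper": -1},
    {"linear": [0, -0.206, 0], "roll": 0, "gripper": -1},
    {"linear": [0, -0.206, 0], "roll": 0, "gripper": -1},
  ],
)

```text
time_s: 5.7
ee_pos: [0.4596, -0.1573, 0.1341]
ee_rot: [[-1.0, 0.016, -0.001], [0.016, 1.0, 0.001], [0.001, 0.001, -1.0]]
wrist_force: [-0.5, 0.9, -3.8]
gripper_width: 0.0292
gripper_force: 61.4
```

```bash
python3 - <<'E'
from h import *
for n in("top","scene"):
    im=eyes.get_image(n)[:,:,::-1]; c=proj(n,[.46,-.159,.06])[0].astype(int)
    im=np.ascontiguousarray(im[max(0,c[1]-60):c[1]+80,c[0]-80:c[0]+80]); cv2.imwrite(f"{n}.png",cv2.resize(im,None,fx=2.5,fy=2.5))
cv2.imwrite("pics/a1.png",np.hstack([cv2.imread("top.png"),cv2.imread("scene.png")]))
E
```

```text
(no output)
```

View pics/a1.png

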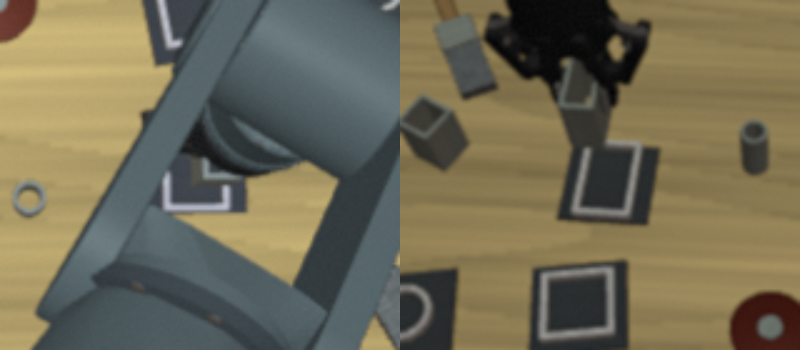

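The scene view at crop (585,100) shows the flat tube held upright over its seat, with its long side along the opening. I'll lower it and release.

>>> jog_arm(
  plan=[
    {"linear": [0, 0, -0.1], "roll": 0, "gripper": -1},
    {"linear": [0, 0, -0.18], "roll": 0, "gripper": -1},
    {"linear": [0, 0, -0.24], "roll": 0, "gripper": -1},
    {"linear": [0, 0, -0.258], "roll": 0, "gripper": -1},
    {"linear": [0, 0, -0.258], "roll": 0, "gripper": -1},
    {"linear": [0, 0, -0.258], "roll": 0, "gripper": -1},
    {"linear": [0, 0, -0.258], "roll": 0, "gripper": 0.4},
    {"linear": [0, 0, -0.258], "roll": 0, "gripper": 0.4},
    {"linear": [0, 0, -0.258], "roll": 0, "gripper": 0.4},
    {"linear": [0, 0, -0.258], "roll": 0, "gripper": 0.4},
  ],
)

```text
time_s: 6.8
ee_pos: [0.4603, -0.1589, 0.0316]
ee_rot: [[-1.0, 0.016, 0.001], [0.016, 1.0, -0.0], [-0.001, -0.0, -1.0]]
wrist_force: [0.6, 0.4, 0.4]
gripper_width: 0.06
gripper_force: 0.0
```

>>> jog_arm(
  plan=[
    {"linear": [0, 0, 0.12], "roll": 0, "gripper": 0.5},
    {"linear": [0, 0, 0.24], "roll": 0, "gripper": 1},
    {"linear": [-0.02, -0.1, 0.25], "roll": -0.04, "gripper": 1},
    {"linear": [-0.04, -0.22, 0.25], "roll": -0.08, "gripper": 1},
    {"linear": [-0.06, -0.34, 0.25], "roll": -0.12, "gripper": 1},
    {"linear": [-0.083, -0.448, 0.25], "roll": -0.144, "gripper": 1},
    {"linear": [-0.083, -0.448, 0.25], "roll": -0.144, "gripper": 1},
    {"linear": [-0.083, -0.448, 0.25], "roll": -0.144, "gripper": 1},
    {"linear": [-0.083, -0.448, 0.25], "roll": -0.144, "gripper": 1},
  ],
)

```text
time_s: 7.7
ee_pos: [0.4267, -0.3367, 0.1309]
ee_rot: [[-0.893, 0.451, -0.001], [0.451, 0.893, 0.001], [0.001, 0.001, -1.0]]
wrist_force: [-0.6, -0.2, -0.4]
gripper_width: 0.0856
gripper_force: 0.0
```

```bash
python3 - <<'E'
from h import *
for n in("top","scene"):
    im=eyes.get_image(n)[:,:,::-1]; c=proj(n,[.44,-.25,.06])[0].astype(int)
    im=np.ascontiguousarray(im[max(0,c[1]-60):c[1]+80,c[0]-80:c[0]+80]); cv2.imwrite(f"{n}.png",cv2.resize(im,None,fx=2.5,fy=2.5))
cv2.imwrite("pics/a2.png",np.hstack([cv2.imread("top.png"),cv2.imread("scene.png")]))
E
```

```text
(no output)
```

View pics/a2.png

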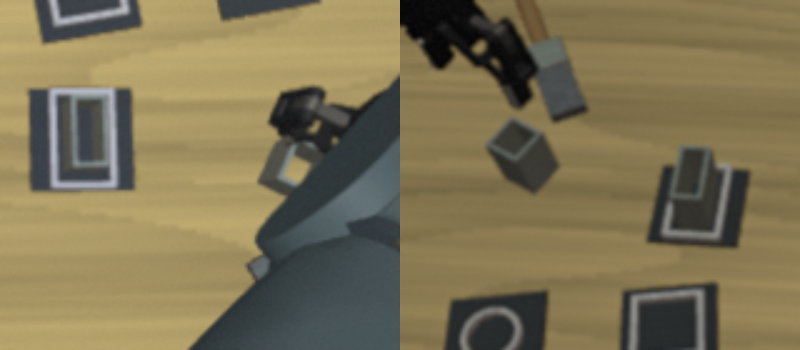

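The flat tube stands upright inside its lip (left crop (88,132)). Next I grip the square tube.

>>> jog_arm(
  plan=[
    {"linear": [0, 0, -0.12], "roll": 0, "gripper": 1},
    {"linear": [0, 0, -0.22], "roll": 0, "gripper": 1},
    {"linear": [0, 0, -0.272], "roll": 0, "gripper": 1},
    {"linear": [0, 0, -0.272], "roll": 0, "gripper": 1},
    {"linear": [0, 0, -0.272], "roll": 0, "gripper": -1},
    {"linear": [0, 0, -0.272], "roll": 0, "gripper": -1},
    {"linear": [0, 0, -0.272], "roll": 0, "gripper": -1},
    {"linear": [0, 0, -0.272], "roll": 0, "gripper": -1},
    {"linear": [0, 0, -0.272], "roll": 0, "gripper": -1},
    {"linear": [0, 0, -0.272], "roll": 0, "gripper": -1},
    {"linear": [0, 0, -0.272], "roll": 0, "gripper": -1},
  ],
)

```text
time_s: 8.9
ee_pos: [0.4279, -0.339, 0.0244]
ee_rot: [[-0.892, 0.452, 0.002], [0.452, 0.892, -0.003], [-0.003, -0.001, -1.0]]
wrist_force: [-0.2, 1.1, 6.2]
gripper_width: 0.039
gripper_force: 61.3
```

>>> jog_arm(
  plan=[
    {"linear": [0, 0, 0.1], "roll": 0, "gripper": -1},
    {"linear": [0, 0, 0.22], "roll": 0, "gripper": -1},
    {"linear": [0.06, 0.06, 0.28], "roll": 0.04, "gripper": -1},
    {"linear": [0.14, 0.14, 0.28], "roll": 0.08, "gripper": -1},
    {"linear": [0.22, 0.22, 0.28], "roll": 0.12, "gripper": -1},
    {"linear": [0.3, 0.3, 0.28], "roll": 0.16, "gripper": -1},
    {"linear": [0.38, 0.38, 0.28], "roll": 0.195, "gripper": -1},
    {"linear": [0.422, 0.425, 0.28], "roll": 0.195, "gripper": -1},
    {"linear": [0.422, 0.425, 0.28], "roll": 0.195, "gripper": -1},
    {"linear": [0.422, 0.425, 0.28], "roll": 0.195, "gripper": -1},
    {"linear": [0.422, 0.425, 0.28], "roll": 0.195, "gripper": -1},
  ],
)

```text
time_s: 10.0
ee_pos: [0.5948, -0.1686, 0.1344]
ee_rot: [[-0.99, -0.143, -0.001], [-0.143, 0.99, -0.0], [0.001, -0.0, -1.0]]
wrist_force: [-0.1, 0.4, -2.7]
gripper_width: 0.0391
gripper_force: 61.7
```

>>> jog_arm(
  plan=[
    {"linear": [0, 0, -0.1], "roll": 0, "gripper": -1},
    {"linear": [0, 0, -0.18], "roll": 0, "gripper": -1},
    {"linear": [0, 0, -0.24], "roll": 0, "gripper": -1},
    {"linear": [0, 0, -0.258], "roll": 0, "gripper": -1},
    {"linear": [0, 0, -0.258], "roll": 0, "gripper": -1},
    {"linear": [0, 0, -0.258], "roll": 0, "gripper": -1},
  ],
)

```text
time_s: 10.6
ee_pos: [0.5955, -0.1691, 0.032]
ee_rot: [[-0.99, -0.142, 0.001], [-0.142, 0.99, -0.001], [-0.001, -0.001, -1.0]]
wrist_force: [1.1, -0.0, -1.7]
gripper_width: 0.0398
gripper_force: 62.0
```

>>> jog_arm(
  plan=[
    {"linear": [0, 0, 0], "roll": 0, "gripper": 0.5},
    {"linear": [0, 0, 0], "roll": 0, "gripper": 0.5},
    {"linear": [0, 0, 0], "roll": 0, "gripper": 0.5},
    {"linear": [0, 0, 0.12], "roll": 0, "gripper": 0.6},
    {"linear": [0, 0, 0.24], "roll": 0, "gripper": 1},
    {"linear": [-0.08, 0.08, 0.25], "roll": 0, "gripper": 1},
    {"linear": [-0.16, 0.16, 0.25], "roll": 0, "gripper": 1},
    {"linear": [-0.24, 0.24, 0.25], "roll": 0, "gripper": 1},
    {"linear": [-0.32, 0.32, 0.25], "roll": 0, "gripper": 1},
    {"linear": [-0.418, 0.38, 0.25], "roll": 0, "gripper": 1},
    {"linear": [-0.418, 0.38, 0.25], "roll": 0, "gripper": 1},
    {"linear": [-0.418, 0.38, 0.25], "roll": 0, "gripper": 1},
  ],
)

```text
time_s: 11.8
ee_pos: [0.4284, -0.0155, 0.1319]
ee_rot: [[-0.989, -0.145, 0.002], [-0.145, 0.989, -0.001], [-0.002, -0.001, -1.0]]
wrist_force: [0.9, -0.4, 1.0]
gripper_width: 0.0855
gripper_force: 0.0
```

>>> jog_arm(
  plan=[
    {"linear": [0, 0, -0.12], "roll": 0, "gripper": 1},
    {"linear": [0, 0, -0.22], "roll": 0, "gripper": 1},
    {"linear": [0, 0, -0.272], "roll": 0, "gripper": 1},
    {"linear": [0, 0, -0.272], "roll": 0, "gripper": 1},
    {"linear": [0, 0, -0.272], "roll": 0, "gripper": -1},
    {"linear": [0, 0, -0.272], "roll": 0, "gripper": -1},
    {"linear": [0, 0, -0.272], "roll": 0, "gripper": -1},
    {"linear": [0, 0, -0.272], "roll": 0, "gripper": -1},
    {"linear": [0, 0, -0.272], "roll": 0, "gripper": -1},
    {"linear": [0, 0, -0.272], "roll": 0, "gripper": -1},
    {"linear": [0, 0, -0.272], "roll": 0, "gripper": -1},
    {"linear": [0, 0, -0.272], "roll": 0, "gripper": -1},
  ],
)

```text
time_s: 13.0
ee_pos: [0.4295, -0.0163, 0.0238]
ee_rot: [[-0.99, -0.144, 0.002], [-0.144, 0.99, -0.001], [-0.002, -0.001, -1.0]]
wrist_force: [-0.1, 0.2, 6.3]
gripper_width: 0.0269
gripper_force: 58.5
```

>>> jog_arm(
  plan=[
    {"linear": [0, 0, 0.1], "roll": 0, "gripper": -1},
    {"linear": [0, 0, 0.22], "roll": 0, "gripper": -1},
    {"linear": [0.05, -0.085, 0.28], "roll": 0, "gripper": -1},
    {"linear": [0.11, -0.185, 0.28], "roll": 0, "gripper": -1},
    {"linear": [0.17, -0.285, 0.28], "roll": 0, "gripper": -1},
    {"linear": [0.23, -0.385, 0.28], "roll": 0, "gripper": -1},
    {"linear": [0.29, -0.485, 0.28], "roll": 0, "gripper": -1},
    {"linear": [0.35, -0.585, 0.28], "roll": 0, "gripper": -1},
    {"linear": [0.41, -0.685, 0.28], "roll": 0, "gripper": -1},
    {"linear": [0.462, -0.78, 0.28], "roll": 0, "gripper": -1},
    {"linear": [0.462, -0.78, 0.28], "roll": 0, "gripper": -1},
    {"linear": [0.462, -0.78, 0.28], "roll": 0, "gripper": -1},
  ],
)

```text
time_s: 14.2
ee_pos: [0.6128, -0.3285, 0.1336]
ee_rot: [[-0.99, -0.142, -0.001], [-0.142, 0.99, 0.001], [0.001, 0.001, -1.0]]
wrist_force: [0.2, 0.4, -2.1]
gripper_width: 0.027
gripper_force: 59.7
```

>>> jog_arm(
  plan=[
    {"linear": [0, 0, 0], "roll": 0, "gripper": -1},
    {"linear": [0, 0, 0], "roll": 0, "gripper": -1},
    {"linear": [0, 0, -0.1], "roll": 0, "gripper": -1},
    {"linear": [0, 0, -0.18], "roll": 0, "gripper": -1},
    {"linear": [0, 0, -0.24], "roll": 0, "gripper": -1},
    {"linear": [0, 0, -0.258], "roll": 0, "gripper": -1},
    {"linear": [0, 0, -0.258], "roll": 0, "gripper": -1},
    {"linear": [0, 0, -0.258], "roll": 0, "gripper": -1},
  ],
)

```text
time_s: 15.0
ee_pos: [0.6138, -0.3276, 0.0325]
ee_rot: [[-0.99, -0.144, 0.001], [-0.144, 0.99, -0.001], [-0.001, -0.001, -1.0]]
wrist_force: [-0.3, -0.5, -2.3]
gripper_width: 0.0268
gripper_force: 59.9
```

>>> jog_arm(
  plan=[
    {"linear": [0, 0, -0.004], "roll": 0, "gripper": -1},
    {"linear": [0, 0, -0.004], "roll": 0, "gripper": -1},
    {"linear": [0, 0, -0.004], "roll": 0, "gripper": 0.2},
    {"linear": [0, 0, -0.004], "roll": 0, "gripper": 0.2},
    {"linear": [0, 0, -0.004], "roll": 0, "gripper": 0.2},
    {"linear": [0, 0, 0.12], "roll": 0, "gripper": 0.4},
    {"linear": [0, 0, 0.24], "roll": 0, "gripper": 1},
    {"linear": [-0.02, 0.1, 0.26], "roll": 0, "gripper": 1},
    {"linear": [-0.05, 0.22, 0.26], "roll": 0, "gripper": 1},
    {"linear": [-0.1, 0.33, 0.26], "roll": 0, "gripper": 1},
    {"linear": [-0.15, 0.44, 0.26], "roll": 0, "gripper": 1},
    {"linear": [-0.2, 0.54, 0.26], "roll": 0, "gripper": 1},
  ],
)

```text
time_s: 16.2
ee_pos: [0.5323, -0.11, 0.1355]
ee_rot: [[-0.99, -0.144, 0.001], [-0.144, 0.99, 0.0], [-0.001, -0.0, -1.0]]
wrist_force: [0.4, 0.2, 0.5]
gripper_width: 0.085
gripper_force: 0.0
```

>>> jog_arm(
  plan=[
    {"linear": [-0.04, 0.1, 0], "roll": 0, "gripper": 1},
    {"linear": [-0.08, 0.2, 0], "roll": 0, "gripper": 1},
    {"linear": [-0.12, 0.31, 0], "roll": 0, "gripper": 1},
    {"linear": [-0.16, 0.42, 0], "roll": 0, "gripper": 1},
    {"linear": [-0.2, 0.53, 0], "roll": 0, "gripper": 1},
    {"linear": [-0.235, 0.63, 0], "roll": 0, "gripper": 1},
    {"linear": [-0.235, 0.661, 0], "roll": 0, "gripper": 1},
    {"linear": [-0.235, 0.661, 0], "roll": 0, "gripper": 1},
    {"linear": [-0.235, 0.661, 0], "roll": 0, "gripper": 1},
  ],
)

```text
time_s: 17.1
ee_pos: [0.4399, 0.1519, 0.1355]
ee_rot: [[-0.99, -0.144, 0.001], [-0.144, 0.99, -0.0], [-0.001, -0.001, -1.0]]
wrist_force: [0.1, 0.0, -0.4]
gripper_width: 0.0857
gripper_force: 0.0
```

```bash
python3 - <<'E'
from h import *
for n in("top","scene"):
    im=eyes.get_image(n)[:,:,::-1]; c=proj(n,[.53,-.19,.06])[0].astype(int)
    im=np.ascontiguousarray(im[max(0,c[1]-70):c[1]+80,c[0]-100:c[0]+100]); cv2.imwrite(f"{n}.png",cv2.resize(im,None,fx=2,fy=2))
cv2.imwrite("pics/a3.png",np.hstack([cv2.imread("top.png"),cv2.imread("scene.png")]))
E
```

```text
(no output)
```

View pics/a3.png

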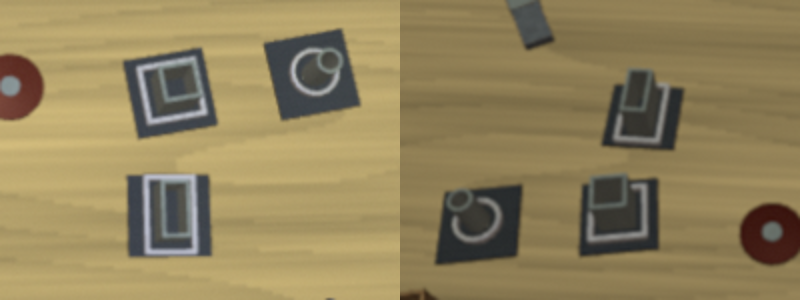

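The flat, square and thin pieces stand inside their lips (left crop (170,212), (168,88), (318,70)); the apparent lean is perspective. The wide pipe is next.

>>> jog_arm(
  plan=[
    {"linear": [0, 0, -0.12], "roll": 0, "gripper": 1},
    {"linear": [0, 0, -0.22], "roll": 0, "gripper": 1},
    {"linear": [0, 0, -0.282], "roll": 0, "gripper": 1},
    {"linear": [0, 0, -0.282], "roll": 0, "gripper": 1},
    {"linear": [0, 0, -0.282], "roll": 0, "gripper": -1},
    {"linear": [0, 0, -0.282], "roll": 0, "gripper": -1},
    {"linear": [0, 0, -0.282], "roll": 0, "gripper": -1},
    {"linear": [0, 0, -0.282], "roll": 0, "gripper": -1},
    {"linear": [0, 0, -0.282], "roll": 0, "gripper": -1},
    {"linear": [0, 0, -0.282], "roll": 0, "gripper": -1},
    {"linear": [0, 0, -0.282], "roll": 0, "gripper": -1},
  ],
)

```text
time_s: 18.3
ee_pos: [0.4411, 0.1524, 0.0246]
ee_rot: [[-0.99, -0.144, 0.004], [-0.144, 0.99, -0.0], [-0.004, -0.001, -1.0]]
wrist_force: [-0.8, -2.1, 5.7]
gripper_width: 0.0481
gripper_force: 61.8
```

>>> jog_arm(
  plan=[
    {"linear": [0, 0, 0.1], "roll": 0, "gripper": -1},
    {"linear": [0, 0, 0.22], "roll": 0, "gripper": -1},
    {"linear": [0.07, 0.06, 0.28], "roll": 0, "gripper": -1},
    {"linear": [0.15, 0.13, 0.28], "roll": 0, "gripper": -1},
    {"linear": [0.23, 0.2, 0.28], "roll": 0, "gripper": -1},
    {"linear": [0.31, 0.27, 0.28], "roll": 0, "gripper": -1},
    {"linear": [0.39, 0.34, 0.28], "roll": 0, "gripper": -1},
    {"linear": [0.447, 0.39, 0.28], "roll": 0, "gripper": -1},
    {"linear": [0.447, 0.39, 0.28], "roll": 0, "gripper": -1},
    {"linear": [0.447, 0.39, 0.28], "roll": 0, "gripper": -1},
    {"linear": [0.447, 0.39, 0.28], "roll": 0, "gripper": -1},
  ],
)

```text
time_s: 19.4
ee_pos: [0.6171, 0.308, 0.1345]
ee_rot: [[-0.99, -0.143, -0.001], [-0.143, 0.99, -0.0], [0.001, -0.0, -1.0]]
wrist_force: [-0.5, 0.0, -2.4]
gripper_width: 0.0482
gripper_force: 63.8
```

>>> jog_arm(
  plan=[
    {"linear": [0, 0, -0.1], "roll": 0, "gripper": -1},
    {"linear": [0, 0, -0.18], "roll": 0, "gripper": -1},
    {"linear": [0, 0, -0.24], "roll": 0, "gripper": -1},
    {"linear": [0, 0, -0.259], "roll": 0, "gripper": -1},
    {"linear": [0, 0, -0.259], "roll": 0, "gripper": -1},
    {"linear": [0, 0, -0.259], "roll": 0, "gripper": -1},
    {"linear": [0, 0, -0.259], "roll": 0, "gripper": -1},
  ],
)

```text
time_s: 20.1
ee_pos: [0.6183, 0.3083, 0.0318]
ee_rot: [[-0.99, -0.143, 0.001], [-0.143, 0.99, 0.0], [-0.001, 0.0, -1.0]]
wrist_force: [-0.5, 0.3, -3.0]
gripper_width: 0.0484
gripper_force: 63.8
```

>>> jog_arm(
  plan=[
    {"linear": [0, 0, 0], "roll": 0, "gripper": 0.7},
    {"linear": [0, 0, 0], "roll": 0, "gripper": 0.7},
    {"linear": [0, 0, 0], "roll": 0, "gripper": 0.7},
    {"linear": [0, 0, 0.12], "roll": 0, "gripper": 0.7},
    {"linear": [0, 0, 0.24], "roll": 0, "gripper": 0.7},
    {"linear": [-0.1, 0.05, 0.35], "roll": 0, "gripper": 0.7},
    {"linear": [-0.2, 0.15, 0.4], "roll": 0, "gripper": 0.7},
    {"linear": [-0.35, 0.25, 0.4], "roll": 0, "gripper": 0.7},
    {"linear": [-0.5, 0.35, 0.4], "roll": 0, "gripper": 0.7},
    {"linear": [-0.65, 0.4, 0.4], "roll": 0, "gripper": 0.7},
    {"linear": [-0.8, 0.4, 0.4], "roll": 0, "gripper": 0.7},
    {"linear": [-0.8, 0.4, 0.4], "roll": 0, "gripper": 0.7},
  ],
)

```text
time_s: 21.3
ee_pos: [0.3273, 0.4609, 0.1909]
ee_rot: [[-0.99, -0.144, 0.001], [-0.144, 0.99, 0.001], [-0.001, 0.001, -1.0]]
wrist_force: [-0.1, 0.6, 1.0]
gripper_width: 0.0728
gripper_force: 0.0
```

>>> jog_arm(
  plan=[
    {"linear": [0, 0, 0], "roll": 0, "gripper": 0.7},
    {"linear": [0, 0, 0], "roll": 0, "gripper": 0.7},
  ],
)

```text
time_s: 21.5
ee_pos: [0.3284, 0.4609, 0.1912]
ee_rot: [[-0.989, -0.146, 0.001], [-0.146, 0.989, 0.001], [-0.001, 0.0, -1.0]]
wrist_force: [0.0, -1.3, 1.0]
gripper_width: 0.073
gripper_force: 0.0
```

```bash
python3 - <<'E'
from fit import *
im=eyes.get_image("top")[:,:,::-1]; sc=eyes.get_image("scene")[:,:,::-1]
a=cv2.resize(im[100:300,130:530],None,fx=2,fy=2)[:300]; b=cv2.resize(sc[150:300,130:530],None,fx=2,fy=2)
for t,x in {"square_tube":(.5956,-.168),"flat_tube":(.46,-.159),"wide_pipe":(.618,.3085),"thin_pipe":(.6133,-.328)}.items():
    ms={n:m for n in("top","scene") if (m:=mask(t,n,proj(n,[[*x,.036]])[0])) is not None and m.sum()>60}
    if ms: p,c=fit(t,ms,x,False,.006); print(t,list(ms),p[:2].round(4),np.degrees(p[2]).round(1),c)
cv2.imwrite("pics/fin.png",np.vstack([a,b]))
E
```

```text
square_tube ['top', 'scene'] [ 0.5939 -0.1694] 8.1 [0.058 0.053]
flat_tube ['top', 'scene'] [ 0.4609 -0.1577] -1.6 [0.065 0.114]
wide_pipe ['top', 'scene'] [0.6155 0.3082] 21.8 [0.063 0.067]
thin_pipe ['top', 'scene'] [ 0.6114 -0.3291] 10.9 [0.076 0.13 ]
```

View pics/fin.png

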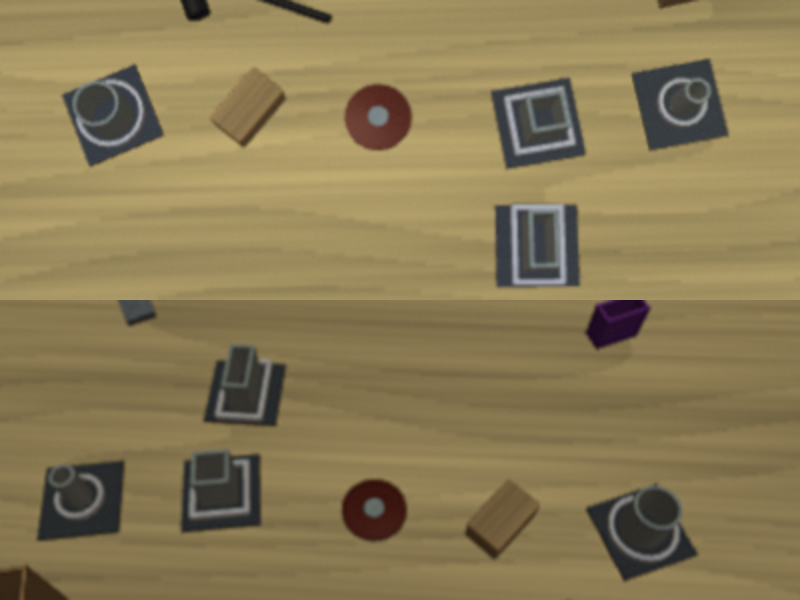

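All four pieces stand within 3 mm of their seat centres, inside the lips: top view crop (98,102), (547,112), (690,98), (543,240). The purple tube was not touched and the arm is clear, so I'm handing in.

```bash
python3 -c "
from plant import arm
print(arm.hand_in())"
```

```text
the job is handed in; nothing more can be done
None
```

All four tube pieces stand upright inside their matching seats and are released, with the purple look-alike left untouched; the job is handed in at about 22 s of the 115 s allowed.

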